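# Lock up the key fobs and clear the bench

### The arm

A 6-joint arm with a two-finger parallel gripper is mounted at the origin on the work surface. World frame = base frame: x ahead of the robot, y to its left, z up, the work surface at z = 0. Lengths are in m, angles in rad, forces in N, time in s.
With the tool pointing down it reaches from about 0.4 to 0.925 m from the base axis. Payload 3.4 kg.
Tool frame: the origin (TCP) lies midway between the tips of the shut fingers; the grasp point (between the pads) lies 19 mm behind it; z points along the fingers, y is the line along which they close (so a half turn about z gives the same grasp; the last joint's range is limited). The gripper opens to 85 mm and grips with 20 to 120 N. Pads are 22 mm wide; open, the fingers measure 114 mm over their backs; the gripper's body (76 mm by 85 mm) begins 54 mm behind the grasp point. The pads swing forward as they close: fully open they stand 13 mm farther back than shut.
Start: joints at [1.232, 0.307, 1.506, -0, 1.328, -0.073], TCP at [0.151, 0.555, 0.231] pointing down, gripper open.
Joint ranges: [-3.12, 3.12], [-1.05, 2.28], [0.14, 2.33], [-1.42, 4.57], [0.1, 2.73], [-2.68, 2.68]. Speed limits (rad/s): [2.57, 2.57, 3.14, 3.14, 3.14, 3.14].

### API

Orientations are given as a rotation vector (axis times angle).
In Python, from bench import bot, cams, job gives the robot as it stands. The module is installed in compiled form; this text tells all that it offers.
- The arm moves only by the shell command python3 -m pendant 'ROWS' [OPENING] [FORCE]. ROWS is JSON, a list that holds one entry, the list of rows, each a list of 6 numbers: the shift along the world's x, y, z in units of 5 cm (1.0 is 5 cm), then the turn, a rotation vector about the world's x, y, z in units of 0.1 rad (1.0 is 0.1 rad). A call has 1 to 10 rows; each row shifts and turns the commanded pose from where the row before left it; what a row does not reach is not made up. A row lasts 1/10 s, in which the tool goes at most 50 mm and 8.59 degrees, less where a joint would pass 70% of its speed; a pose out of reach is approached as far as the arm can. A call with a number of a shift or a turn outside -1 to 1 is refused whole. A call with a gripper value outside its range is refused whole. OPENING is the opening, from 0 (shut) to 1 (fully open), set as the call begins (- or left out, the last holds). The fingers move at their own pace and stop on an object; FORCE is the grip in N (left out, the last holds). Time passes only in rows, so rows that do not move let the fingers close. It gives the time, the measured TCP pose, the force, the opening and the grip force at its end, in the units of the state.
- bot.observe(): the state, without advancing time (a new reading comes with each control period).
- cams.read_camera(name): name is "side" or "top" or "wrist"; returns the picture (420x560x3 uint8, blue, green, red); there is no depth.
- cams.camera_model(name): a dict with "intrinsics" (3x3 intrinsics, pixels), "pose" (4x4, takes a point from camera to world coordinates); the wrist camera has in their place "mount" (4x4, takes a point from camera to tool coordinates, whose origin is the TCP and whose axes are the flange's). Camera axes: x right, y down, z forward; pixel columns grow to the right and rows downward; lengths in m; the calibration is good to about 2 mm. The wrist camera is an equidistant fisheye: a pixel r from the principal point sees the ray r / f radians off the axis. A picture is of the moment at which its call begins: read the wrist's pose just before it. camera_model takes no time and is no camera call.
- job.finish_job(): hands the job in; it is judged then, once.
The state is a dict: "time_s": time; "joint_positions": joint angles; "joint_vel": joint speeds; "effort": joint torques, N m; "tcp_pos": TCP position; "eef_rot": TCP orientation; "force": force on the tool from outside, world axes, zero at the start; "torque": the same for the moment, N m; "width": finger opening in m; "gripper_force": force on a finger pad.
Only numpy, scipy, OpenCV 4.12 (cv2) and the standard library are available. Lean on these libraries where they do the work, as an engineer would, in place of code of your own. Each camera call takes 0.05 s, during which the arm holds its last target. There are 200 camera calls.

### The job

It is closing time at the key shop: put every car key fob lying on the bench into the open drawer of the small grey cabinet, and every screwdriver into the yellow bin. With all the fobs in, push the drawer fully shut and then swing the steel hasp on the cabinet's top edge over and down until it hangs flat on the drawer front with the brass staple through its slot. Leave the mug, the carton and the tester where they are.

Things in the scene. Friction and masses are not known exactly. Their poses are not given: they have to be found in the camera images.
- cabinet: low grey steel cabinet fixed to the bench, 230 mm deep, 210 wide, 86 high, with one blue-fronted drawer; origin on the bench under the middle of its front edge; its own x points into the cabinet (away from the opening side), z up. Stands left or right of the work, the bin on the other side
- drawer (a joint): how far the drawer is pulled out towards the cabinet's -x side, m: 0 = fully shut, 0.18 = fully out; slides stiffly (about 2 N)
- drawer_in (a point): centre of the drawer's inner floor, axes as the cabinet's; inside it is 200 mm (x) by 176 mm (y), side walls 39 mm above this floor, floor 15 mm above the bench. Only the front part, as long as the drawer is out, is open from above
- drawer_front (a point): centre of the outer face of the drawer's blue front panel (12 mm thick, 206 wide, 73 high, from 5 to 78 mm above the bench). A brass staple (closed loop of 5 mm rod) sticks 22 mm out of the middle of the face, 48 to 66 mm above the bench; the panel is plain on both sides of it
- hasp (a joint): angle of the hasp, rad: 0 = hangs down flat on the drawer front (closed), 1.57 = sticks straight out in front, 3.14 = stands straight up, 3.3 to 3.75 = leans back over the cabinet's top (open). A stiff hinge: it stays where it is left; about 1 N at its tip moves it
- hasp_hinge (a point): middle of the hasp's hinge axis, which runs along the cabinet's y, 17 mm in front of the cabinet's front edge and 87 mm above the bench
- hasp_tip (a point): middle of the red thumb lip at the free end of the hasp, 56 mm from the hinge axis. The hasp is a 50 mm wide, 4 mm thick steel plate with a slot; the lip (36 mm wide, 4 thick) stands out 16 mm from the plate, away from the drawer front when closed
- bin: yellow open bin fixed to the bench, outside 210 (x) by 160 (y) by 60 mm high, walls and floor 5 mm; origin at the centre of its underside
- fob1: car key fob, black rounded slab with a row of three buttons (red middle button), 84 x 42 x 18 mm; origin at its centre, x along its length, z its thickness (buttons on top)
- fob2: car key fob, black rounded slab with a row of three buttons (silver middle button), 84 x 42 x 18 mm; origin at its centre, x along its length, z its thickness (buttons on top)
- fob3: car key fob, black rounded slab with a row of three buttons (blue middle button), 84 x 42 x 18 mm; origin at its centre, x along its length, z its thickness (buttons on top)
- driver1: stubby screwdriver, orange handle 75 mm long and 26 x 26 mm square with rounded edges, steel shaft 8 mm thick sticking 50 mm out of one end; origin at the centre of the handle, x along the tool towards the tip
- driver2: stubby screwdriver, green handle 75 mm long and 26 x 26 mm square with rounded edges, steel shaft 8 mm thick sticking 50 mm out of one end; origin at the centre of the handle, x along the tool towards the tip
- driver3: stubby screwdriver, red handle 75 mm long and 26 x 26 mm square with rounded edges, steel shaft 8 mm thick sticking 50 mm out of one end; origin at the centre of the handle, x along the tool towards the tip
- mug: blue mug, 76 mm across, 85 high, origin under its centre; not to be disturbed
- carton: small cardboard carton, 90 x 70 x 50 mm, origin under its centre; not to be disturbed
- tester: black hand-held tester with a green screen, 100 x 60 x 34 mm, origin under its centre; not to be disturbed
Not all that is in view belongs to the job. There is more than one size of the driver2; the one meant has the size given above.

How it is judged:
By the outcome, as a careful person would: the job done as asked, in the order asked, and still so for the second after the job is handed in, with the robot touching nothing.
Of fob1, fob2, fob3, driver1, driver2, driver3 only 4 to 6 are there at a start; the rules pass over those that are not, and their reading is None.
At some moment in a run one of fob1, fob2, fob3, driver1, driver2, driver3 may be knocked a few centimetres aside while the robot is not near it.
Once in a run the grip may slacken for a moment while it holds something.
It also fails if it takes over 210 s, if anything falls off the work surface, if the arm or the gripper's body presses on something with over 40 N, if the wrist force passes 120 N, or if a joint passes its speed limit or range.

## Working session

There is one attempt and no reset: what is moved stays moved. The work goes in short steps, Python scripts to look and compute and a shell command to move; the robot and the scene stay as the last step left them, time stands still between calls to the robot, and variables do not carry over. Pictures are saved under pics/ and viewed, at most 16 in all, crops included, and the job is handed in when it is done.

```bash
mkdir -p pics; cat > h.py <<'E'
import numpy as np, cv2
from bench import bot,cams,job
from scipy.spatial.transform import Rotation as R
def snap(n,f):
    im=cams.read_camera(n).copy(); cv2.imwrite('pics/'+f,im); return im
def ray(n,u,v,s=None):
    m=cams.camera_model(n);K=np.array(m['intrinsics'])
    if n=='wrist':
        x=(u-K[0,2])/K[0,0];y=(v-K[1,2])/K[1,1];t=np.hypot(x,y)
        d=np.array([x/t*np.sin(t),y/t*np.sin(t),np.cos(t)]) if t>1e-9 else np.array([0,0,1.])
        T=np.eye(4);T[:3,:3]=R.from_rotvec(s['eef_rot']).as_matrix();T[:3,3]=s['tcp_pos']
        P=T@np.array(m['mount'])
    else:
        d=np.linalg.inv(K)@[u,v,1];P=np.array(m['pose'])
    return P[:3,3],P[:3,:3]@d
def onz(n,u,v,z,s=None):
    o,d=ray(n,u,v,s);return o+d*(z-o[2])/d[2]
E
python3 - <<'E'
from h import *
s=bot.observe();print(s)
for n in('top','side'):
    snap(n,n+'0.png');print(n,cams.camera_model(n))
print(cams.camera_model('wrist'))
E
```

```text
{'time_s': 0.0, 'joint_positions': array([ 1.23249225e+00,  3.07589863e-01,  1.50768856e+00, -1.74693744e-05,
        1.32838388e+00, -7.34941990e-02]), 'joint_vel': array([ 0.0014561 ,  0.00096379,  0.00071552,  0.00050931, -0.00085069,
        0.0015087 ]), 'effort': array([-2.11261504e-03, -4.57544196e+01, -2.51913571e+01, -5.03379288e-04,
        1.35362410e-02,  2.39147181e-05]), 'tcp_pos': array([0.15028558, 0.55428655, 0.23036565]), 'eef_rot': array([-0.41468763, -3.11369142,  0.00318735]), 'force': array([-0.40883944,  0.21586736,  0.26395114]), 'torque': array([ 0.02473264, -0.00705113, -0.00663184]), 'gripper_force': 0.0, 'width': 0.08557088119533497}
top {'intrinsics': array([[510.96509547,   0.        , 279.28083258],
       [  0.        , 510.96509547, 208.13962058],
       [  0.        ,   0.        ,   1.        ]]), 'pose': array([[ 0.00716582, -0.9987612 ,  0.04924148,  0.50167234],
       [-0.99996604, -0.00695663,  0.00441832,  0.01376917],
       [-0.00407029, -0.04927147, -0.99877713,  1.18311894],
       [ 0.        ,  0.        ,  0.        ,  1.        ]])}
si
[... 247 characters left out ...]
  [-0.19427078, -0.70224355,  0.68491814, -0.7368157 ],
       [-0.00725856, -0.69717247, -0.7168667 ,  0.85623646],
       [ 0.        ,  0.        ,  0.        ,  1.        ]])}
{'intrinsics': array([[325.1922621 ,   0.        , 279.26747661],
       [  0.        , 325.1922621 , 214.37426051],
       [  0.        ,   0.        ,   1.        ]]), 'mount': array([[-5.54772955e-04, -9.61446359e-01, -2.74991985e-01,
         7.01931646e-02],
       [ 9.99999807e-01, -6.10272851e-04,  1.16264345e-04,
        -4.51098100e-05],
       [-2.79602073e-04, -2.74991867e-01,  9.61446512e-01,
        -1.42416858e-01],
       [ 0.00000000e+00,  0.00000000e+00,  0.00000000e+00,
         1.00000000e+00]])}
```

View pics/top0.png

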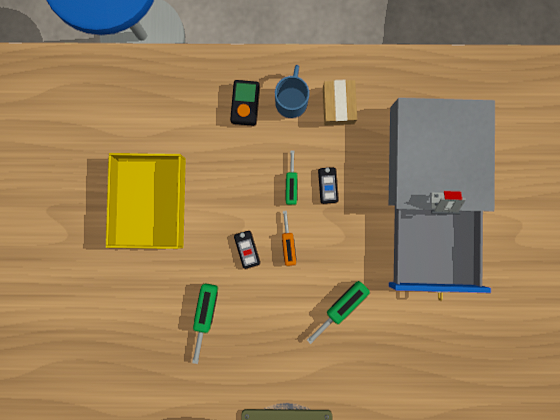

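View pics/side0.png

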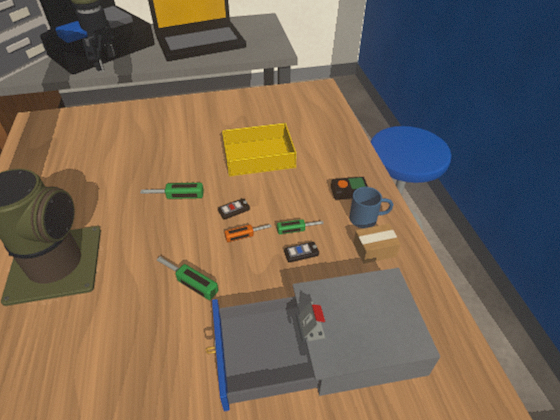

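Top view: red fob (247,250), blue fob (328,185), orange driver (289,248) and a small green driver (291,188). The larger greens at (205,310) and (348,302) are decoys. The bin is at (146,200) and the cabinet at (441,155), with its drawer open towards the robot and the hasp leaning back at (447,200).

```bash
cat > m.py <<'E'
from h import *
def measure(im,verbose=True):
    hsv=cv2.cvtColor(im,cv2.COLOR_BGR2HSV);H,S,V=[hsv[...,i].astype(int) for i in range(3)]
    roi=np.zeros(H.shape,bool);roi[60:400,190:388]=1
    masks={'orange':((H<14)&(H>4)&(S>190)&(V>150),26),'green':((H>50)&(H<80)&(S>120)&(V>60),26),'dark':((V<50),18)}
    out=[]
    for n,(m,z) in masks.items():
        m=(m&roi).astype(np.uint8)
        m=cv2.morphologyEx(m,cv2.MORPH_CLOSE,np.ones((9,9)) if n!='dark' else np.ones((5,5)))
        for c in cv2.findContours(m,cv2.RETR_EXTERNAL,cv2.CHAIN_APPROX_NONE)[0]:
            if cv2.contourArea(c)<150: continue
            b=cv2.boxPoints(cv2.minAreaRect(c));P=np.array([onz('top',u,v,z/1000)[:2] for u,v in b])
            e=[P[1]-P[0],P[2]-P[1]];e.sort(key=np.linalg.norm);L=e[1]
            out.append((n,P.mean(0),np.linalg.norm(e[1]),np.linalg.norm(e[0]),np.degrees(np.arctan2(L[1],L[0]))%180,b.mean(0)))
    if verbose:
        for o in out: print(o[0],o[1].round(3),'L %.3f W %.3f ang %.0f'%o[2:5],o[5].round())
    return out
E
python3 - <<'E'
from m import *
im=cv2.imread('pics/top0.png');measure(im)
hsv=cv2.cvtColor(im,cv2.COLOR_BGR2HSV);H,S,V=[hsv[...,i].astype(int) for i in range(3)]
def rect(m,z,nm):
    c=max(cv2.findContours(m.astype(np.uint8),cv2.RETR_EXTERNAL,cv2.CHAIN_APPROX_NONE)[0],key=cv2.contourArea)
    b=cv2.boxPoints(cv2.minAreaRect(c));print(nm,b.round().tolist(),np.array([onz('top',u,v,z)[:2] for u,v in b]).round(3).tolist())
rect((H>22)&(H<32)&(S>200)&(V>80),.06,'bin')
m=(H>100)&(H<125)&(S>150);m[:250]=0;rect(m,.078,'bluefront')
m=((H<6)|(H>174))&(S>150)&(V>100);m[:,:400]=0;rect(m,.12,'lip')
m=(S<40)&(V>60)&(V<190);m[:,:385]=0;m[:90]=0;m[213:]=0;rect(m,.086,'cab')
big=cv2.resize(im[180:310,380:500],None,fx=5,fy=4.6,interpolation=cv2.INTER_CUBIC);cv2.imwrite('pics/c1.png',big)
E
```

```text
green [0.334 0.185] L 0.107 W 0.038 ang 170 [205. 308.]
green [ 0.349 -0.137] L 0.105 W 0.038 ang 135 [348. 302.]
green [ 0.605 -0.007] L 0.073 W 0.023 ang 0 [291. 188.]
green [0.825 0.1  ] L 0.045 W 0.041 ang 85 [245.  92.]
dark [0.465 0.093] L 0.081 W 0.040 ang 17 [246. 249.]
dark [ 0.613 -0.091] L 0.081 W 0.040 ang 4 [328. 185.]
dark [0.803 0.101] L 0.103 W 0.060 ang 176 [245. 102.]
bin [[105.0, 247.0], [108.0, 152.0], [185.0, 154.0], [183.0, 249.0]] [[0.469, 0.4], [0.678, 0.4], [0.675, 0.228], [0.466, 0.23]]
bluefront [[389.0, 290.0], [389.0, 282.0], [490.0, 285.0], [490.0, 292.0]] [[0.383, -0.218], [0.399, -0.218], [0.394, -0.435], [0.378, -0.434]]
lip [[444.0, 191.0], [461.0, 191.0], [461.0, 199.0], [444.0, 199.0]] [[0.592, -0.325], [0.592, -0.36], [0.576, -0.36], [0.576, -0.324]]
cab [[389.0, 98.0], [494.0, 98.0], [494.0, 212.0], [389.0, 212.0]] [[0.797, -0.218], [0.798, -0.445], [0.551, -0.442], [0.549, -0.217]]
```

View pics/c1.png

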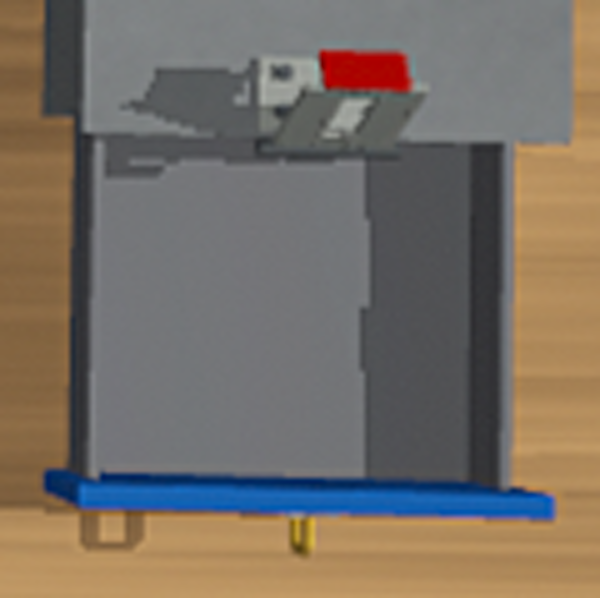

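```bash
sed -i "s/'orange':((H<14)&(H>4)&(S>190)&(V>150)/'orange':((H<13)\&(H>3)\&(S>205)\&(V>120)/" m.py
cat > go.py <<'E'
import sys
from h import *
# usage: go.py x y z closing_angle_deg -> shift units & turn about z units
a=list(map(float,sys.argv[1:]));s=bot.observe();M=R.from_rotvec(s['eef_rot']).as_matrix()
print('tcp',s['tcp_pos'].round(4),'close ang %.1f'%np.degrees(np.arctan2(M[1,1],M[0,1])),'zaxis',M[:,2].round(3),'w %.4f gf %.1f t %.1f'%(s['width'],s['gripper_force'],s['time_s']),'F',s['force'].round(1),'j',s['joint_positions'].round(2))
if a:
    print('shift units',((np.array(a[:3])-s['tcp_pos'])/.05).round(2))
    if len(a)>3:
        c=np.radians(a[3]);y=np.array([np.cos(c),np.sin(c),0])
        if y@M[:,1]<0:y=-y
        z=np.array([0,0,-1.]);T=np.c_[np.cross(y,z),y,z]
        print('turn units',(R.from_matrix(T@M.T).as_rotvec()/.1).round(2))
E
python3 - <<'E'
from m import *
im=cv2.imread('pics/top0.png')
hsv=cv2.cvtColor(im,cv2.COLOR_BGR2HSV);print(hsv[240:262:4,282:298:3].tolist())
measure(im)
f=lambda n,u,v,z:print(n,onz('top',u,v,z).round(4))
f('cabL',396,209.5,.086);f('cabR',494,211,.086);f('panL',396.4,290.4,.078);f('panR',490.6,292.6,.078);f('staple',440.5,294,.057);f('cabBackL',396,98,.086);f('cabBackR',494.5,99,.086)
f('hingeL',380+260/5,180+150/4.6,.087);f('hingeR',380+397/5,180+150/4.6,.087)
E
python3 go.py .465 .093 .12 107
```

```text
[[[12, 255, 77], [16, 255, 198], [104, 183, 39], [16, 255, 211], [16, 84, 124], [17, 122, 186]], [[12, 126, 83], [16, 255, 202], [105, 42, 36], [16, 255, 217], [14, 150, 134], [17, 122, 182]], [[16, 121, 122], [16, 255, 208], [99, 51, 35], [16, 250, 160], [15, 240, 170], [17, 123, 178]], [[16, 119, 118], [16, 255, 191], [103, 105, 39], [13, 216, 131], [15, 255, 203], [16, 120, 174]], [[16, 122, 125], [15, 255, 177], [103, 179, 40], [8, 152, 84], [16, 255, 201], [16, 122, 176]], [[15, 126, 119], [14, 255, 157], [8, 73, 56], [9, 141, 78], [16, 255, 206], [16, 118, 162]]]
green [0.334 0.185] L 0.107 W 0.038 ang 170 [205. 308.]
green [ 0.349 -0.137] L 0.105 W 0.038 ang 135 [348. 302.]
green [ 0.605 -0.007] L 0.073 W 0.023 ang 0 [291. 188.]
green [0.825 0.1  ] L 0.045 W 0.041 ang 85 [245.  92.]
dark [0.465 0.093] L 0.081 W 0.040 ang 17 [246. 249.]
dark [ 0.613 -0.091] L 0.081 W 0.040 ang 4 [328. 185.]
dark [0.803 0.101] L 0.103 W 0.060 ang 176 [245. 102.]
cabL [ 0.5546 -0.232   0.086 ]
cabR [ 0.5528 -0.4421  0.086 ]
panL [ 0.3811 -0.234   0.078 ]
panR [ 0.378  -0.4358  0.078 ]
staple [ 0.3718 -0.335   0.057 ]
cabBackL [ 0.7969 -0.233   0.086 ]
cabBackR [ 0.796  -0.4465  0.086 ]
hingeL [ 0.5484 -0.3089  0.087 ]
hingeR [ 0.5488 -0.3676  0.087 ]
tcp [0.1503 0.5544 0.2305] close ang 74.8 zaxis [-0.001 -0.002 -1.   ] w 0.0851 gf 0.0 t 0.1 F [-0.  -0.6 -0.5] j [ 1.23  0.31  1.51 -0.    1.33 -0.07]
shift units [ 6.29 -9.23 -2.21]
turn units [ 0.02 -0.    5.61]
```

```bash
sed -i "s/(H<13)&(H>3)/(H<19)\&(H>3)/" m.py
python3 -m pendant '[[[0.5,-0.8,0,0,0,0.56],[0.5,-0.8,0,0,0,0.56],[0.5,-0.8,0,0,0,0.56],[0.5,-0.8,0,0,0,0.56],[0.5,-0.8,0,0,0,0.56],[0.5,-0.8,0,0,0,0.56],[0.5,-0.8,0,0,0,0.56],[0.5,-0.8,0,0,0,0.56],[0.5,-0.8,0,0,0,0.56],[0.5,-0.8,0,0,0,0.56]]]' 0.8 40
python3 -m pendant '[[[0.65,-0.6,-0.5,0,0,0],[0.65,-0.6,-0.5,0,0,0],[0,0,-0.5,0,0,0],[0,0,-0.5,0,0,0],[0,0,0,0,0,0]]]'
python3 -c "
from m import *;measure(cv2.imread('pics/top0.png'))"
python3 go.py .465 .093 .003 107
python3 - <<'E'
from h import *
s=bot.observe();snap('wrist','w1.png');print(s['time_s'])
E
```

```text
time_s: 1.1
tcp_pos: [0.4009, 0.1531, 0.2312]
eef_rot: [0.466, -3.107, -0.0]
force: [-0.0, 0.3, -0.0]
width: 0.0679
gripper_force: 0.0
time_s: 1.6
tcp_pos: [0.4615, 0.095, 0.1289]
eef_rot: [0.459, -3.099, -0.0]
force: [-1.4, -0.0, 0.0]
width: 0.0681
gripper_force: 0.0
orange [ 0.467 -0.003] L 0.073 W 0.025 ang 7 [289. 249.]
green [0.334 0.185] L 0.107 W 0.038 ang 170 [205. 308.]
green [ 0.349 -0.137] L 0.105 W 0.038 ang 135 [348. 302.]
green [ 0.605 -0.007] L 0.073 W 0.023 ang 0 [291. 188.]
green [0.825 0.1  ] L 0.045 W 0.041 ang 85 [245.  92.]
dark [0.465 0.093] L 0.081 W 0.040 ang 17 [246. 249.]
dark [ 0.613 -0.091] L 0.081 W 0.040 ang 4 [328. 185.]
dark [0.803 0.101] L 0.103 W 0.060 ang 176 [245. 102.]
tcp [0.4615 0.095  0.1289] close ang 106.8 zaxis [-0.008 -0.001 -1.   ] w 0.0681 gf 0.0 t 1.6 F [-1.4 -0.   0. ] j [ 0.11  0.28  1.85  0.    1.02 -1.75]
shift units [ 0.07 -0.04 -2.52]
turn units [ 0.01 -0.08  0.03]
1.6
```

View pics/w1.png

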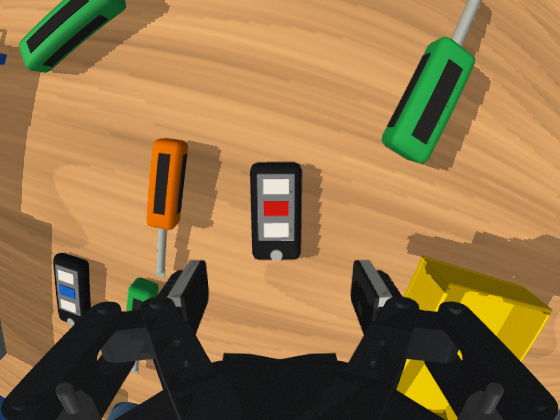

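Wrist view: the red fob is centred between the fingers at (276,210). The bin is at right, the orange driver at (165,185), and nothing is in the way of the fingers. Descending.

```bash
python3 -m pendant '[[[0.07,-0.04,-0.5,0,-0.08,0],[0,0,-0.5,0,0,0],[0,0,-0.5,0,0,0],[0,0,-0.5,0,0,0],[0,0,-0.3,0,0,0],[0,0,-0.2,0,0,0],[0,0,0,0,0,0],[0,0,0,0,0,0]]]'
python3 -m pendant '[[[0,0,0,0,0,0],[0,0,0,0,0,0],[0,0,0,0,0,0],[0,0,0,0,0,0],[0,0,0,0,0,0],[0,0,0,0,0,0]]]' 0 50
python3 -m pendant '[[[0,0,0.5,0,0,0],[0,0,0.8,0,0,0],[0,0,0.8,0,0,0],[0,0,0.8,0,0,0],[0,0,0,0,0,0]]]'
python3 go.py .47 -.275 .16 89
```

```text
time_s: 2.45
tcp_pos: [0.4688, 0.0942, 0.008]
eef_rot: [-0.461, 3.098, -0.002]
force: [0.2, -0.2, -0.1]
width: 0.0685
gripper_force: 0.0
time_s: 3.05
tcp_pos: [0.4688, 0.0941, 0.0084]
eef_rot: [-0.46, 3.097, -0.002]
force: [-1.4, 0.6, 6.4]
width: 0.0405
gripper_force: 50.1
time_s: 3.55
tcp_pos: [0.4722, 0.0944, 0.1579]
eef_rot: [-0.459, 3.087, -0.003]
force: [0.4, 0.3, -0.9]
width: 0.0407
gripper_force: 51.6
tcp [0.4722 0.0944 0.1579] close ang 106.9 zaxis [ 0.02   0.001 -1.   ] w 0.0407 gf 51.6 t 3.5 F [ 0.4  0.3 -0.9] j [ 0.11  0.24  1.81 -0.    1.06 -1.76]
shift units [-0.04 -7.39  0.04]
turn units [ 0.02  0.2  -3.13]
```

```bash
python3 -m pendant '[[[0,-0.8,0,0,0.2,-0.35],[0,-0.85,0,0,0,-0.35],[0,-0.85,0,0,0,-0.35],[0,-0.85,0,0,0,-0.35],[0,-0.85,0,0,0,-0.35],[0,-0.85,0,0,0,-0.35],[0,-0.85,0,0,0,-0.35],[0,-0.85,0,0,0,-0.35],[0,-0.85,0,0,0,-0.33],[0,0,0,0,0,0]]]'
python3 go.py .47 -.292 .03 89.2
python3 -c "
from m import *;im=snap('top','t2.png');measure(im)"
```

```text
time_s: 4.55
tcp_pos: [0.4684, -0.2918, 0.1516]
eef_rot: [-0.036, -3.131, 0.0]
force: [-0.2, 0.3, -1.4]
width: 0.0402
gripper_force: 51.6
tcp [ 0.4684 -0.2918  0.1516] close ang 88.7 zaxis [-0.01 -0.   -1.  ] w 0.0402 gf 51.6 t 4.5 F [-0.2  0.3 -1.4] j [-0.63  0.35  1.66 -0.01  1.14 -2.17]
shift units [ 0.03 -0.   -2.43]
turn units [ 0.   -0.1   0.09]
orange [ 0.467 -0.003] L 0.073 W 0.025 ang 7 [289. 249.]
green [0.334 0.185] L 0.107 W 0.038 ang 170 [205. 308.]
green [ 0.349 -0.137] L 0.105 W 0.038 ang 135 [348. 302.]
green [ 0.605 -0.007] L 0.073 W 0.023 ang 0 [291. 188.]
green [0.825 0.099] L 0.045 W 0.041 ang 85 [245.  92.]
dark [ 0.613 -0.091] L 0.081 W 0.040 ang 4 [328. 185.]
dark [0.803 0.101] L 0.103 W 0.060 ang 176 [244. 102.]
```

View pics/t2.png

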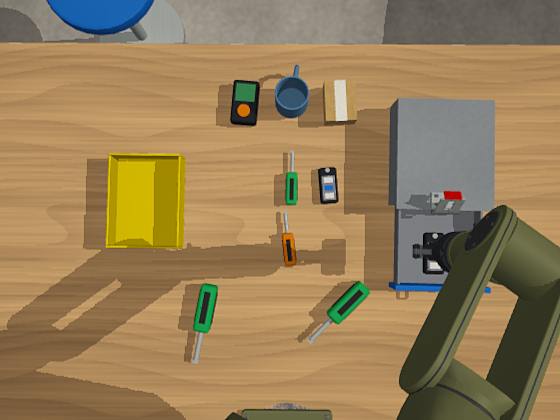

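The fob is held over the open part of the drawer, at (433,252) in the top view. The other items are where they were. Lowering and releasing.

```bash
python3 -m pendant '[[[0.03,0,-0.5,0,-0.1,0.09],[0,0,-0.6,0,0,0],[0,0,-0.6,0,0,0],[0,0,-0.5,0,0,0],[0,0,-0.25,0,0,0],[0,0,0,0,0,0],[0,0,0,0,0,0]]]'
python3 -m pendant '[[[0,0,0,0,0,0],[0,0,0,0,0,0],[0,0,0,0,0,0]]]' 0.62
python3 -m pendant '[[[0,0,0.4,0,0,0],[0,0,0.8,0,0,0],[0,0,0.9,0,0,0],[0,0,0.8,0,0,0],[0,0,0,0,0,0]]]'
python3 go.py .613 -.091 .12 94
```

```text
time_s: 5.3
tcp_pos: [0.4698, -0.2857, 0.03]
eef_rot: [-0.013, -3.14, -0.005]
force: [0.2, 0.3, -1.1]
width: 0.0402
gripper_force: 51.6
time_s: 5.6
tcp_pos: [0.4709, -0.2879, 0.031]
eef_rot: [0.013, 3.14, -0.0]
force: [0.8, -5.6, 0.6]
width: 0.0527
gripper_force: 2.6
time_s: 6.1
tcp_pos: [0.4731, -0.288, 0.1815]
eef_rot: [0.014, 3.132, -0.005]
force: [1.3, -0.7, -0.2]
width: 0.0529
gripper_force: 0.0
tcp [ 0.4731 -0.288   0.1815] close ang 89.5 zaxis [ 0.01  -0.003 -1.   ] w 0.0529 gf 0.0 t 6.1 F [ 1.3 -0.7 -0.2] j [-0.62  0.32  1.63  0.    1.19 -2.19]
shift units [ 2.8   3.94 -1.23]
turn units [0.03 0.1  0.79]
```

```bash
python3 -m pendant '[[[0,0.6,0,0,0.1,0.1],[0.45,0.6,0,0,0,0.1],[0.45,0.6,0,0,0,0.1],[0.45,0.6,0,0,0,0.1],[0.45,0.6,0,0,0,0.1],[0.5,0.5,0,0,0,0.1],[0.5,0.44,0,0,0,0.1],[0,0,-0.6,0,0,0.1],[0,0,-0.6,0,0,0],[0,0,0,0,0,0]]]' 0.8
python3 go.py .613 -.091 .003 94
python3 -c "
from m import *;im=snap('top','t3.png');measure(im);s=bot.observe();snap('wrist','w2.png')"
```

```text
time_s: 7.1
tcp_pos: [0.6054, -0.0873, 0.1102]
eef_rot: [0.112, -3.118, -0.009]
force: [-0.9, 1.2, 0.5]
width: 0.0682
gripper_force: 0.0
tcp [ 0.6054 -0.0873  0.1102] close ang 94.1 zaxis [-0.022  0.005 -1.   ] w 0.0682 gf 0.0 t 7.1 F [-0.9  1.2  0.5] j [-0.21  0.48  1.56  0.    1.12 -1.86]
shift units [ 0.15 -0.07 -2.14]
turn units [-0.05 -0.22 -0.02]
orange [ 0.467 -0.   ] L 0.072 W 0.025 ang 0 [288. 249.]
green [0.334 0.185] L 0.107 W 0.038 ang 170 [205. 308.]
green [ 0.605 -0.007] L 0.073 W 0.023 ang 0 [291. 188.]
green [0.825 0.1  ] L 0.045 W 0.042 ang 85 [245.  92.]
dark [ 0.594 -0.137] L 0.123 W 0.068 ang 77 [348. 193.]
dark [0.803 0.101] L 0.103 W 0.059 ang 176 [244. 102.]
```

View pics/w2.png

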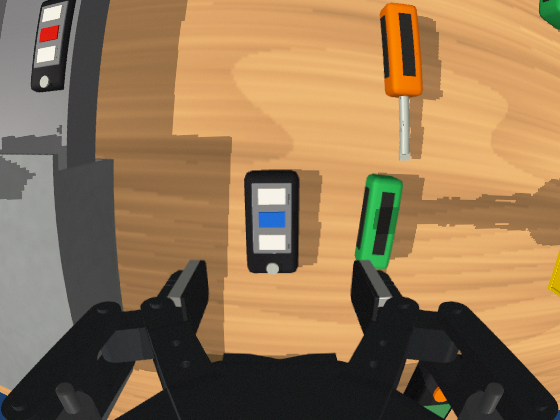

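Wrist view: the red fob is lying in the drawer (50,45), and the blue fob is at (272,220) between the fingers. The green driver at (378,222) is clear of them. Descending.

```bash
python3 -m pendant '[[[0.15,-0.07,-0.4,-0.05,-0.22,0],[0,0,-0.5,0,0,0],[0,0,-0.5,0,0,0],[0,0,-0.5,0,0,0],[0,0,-0.25,0,0,0],[0,0,0,0,0,0],[0,0,0,0,0,0]]]' 0.75
python3 go.py .613 -.091 .003 94
python3 -m pendant '[[[0,0,0,0,0,0],[0,0,0,0,0,0],[0,0,0,0,0,0],[0,0,0,0,0,0],[0,0,0,0,0,0],[0,0,0,0,0,0]]]' 0 50
python3 -m pendant '[[[0,0,0.5,0,0,0],[0,0,0.9,0,0,0],[0,0,0.9,0,0,0],[0,0,0.9,0,0,0],[0,0,0,0,0,0]]]'
python3 go.py .47 -.378 .17 89.2
```

```text
time_s: 7.9
tcp_pos: [0.618, -0.0929, 0.0084]
eef_rot: [-0.111, 3.128, -0.005]
force: [-0.2, -1.2, 0.4]
width: 0.0639
gripper_force: 0.0
tcp [ 0.618  -0.0929  0.0084] close ang 94.1 zaxis [ 0.012 -0.003 -1.   ] w 0.0639 gf 0.0 t 7.9 F [-0.2 -1.2  0.4] j [-0.22  0.6   1.65 -0.    0.88 -1.86]
shift units [-0.1   0.04 -0.11]
turn units [ 0.03  0.12 -0.01]
time_s: 8.5
tcp_pos: [0.6185, -0.0929, 0.0091]
eef_rot: [-0.111, 3.126, -0.006]
force: [-1.1, -0.3, 5.9]
width: 0.0403
gripper_force: 51.1
time_s: 9.0
tcp_pos: [0.6219, -0.0936, 0.1753]
eef_rot: [-0.111, 3.115, -0.011]
force: [0.3, -0.0, -0.6]
width: 0.0404
gripper_force: 50.9
tcp [ 0.6219 -0.0936  0.1753] close ang 94.1 zaxis [ 0.025 -0.006 -1.   ] w 0.0404 gf 50.9 t 9.0 F [ 0.3 -0.  -0.6] j [-0.22  0.41  1.49 -0.    1.22 -1.86]
shift units [-3.04 -5.69 -0.11]
turn units [ 0.07  0.25 -0.85]
```

```bash
python3 -m pendant '[[[-0.6,-0.5,0,0.07,0.25,-0.1],[-0.6,-0.6,0,0,0,-0.1],[-0.6,-0.6,0,0,0,-0.1],[-0.6,-0.6,0,0,0,-0.1],[-0.6,-0.6,0,0,0,-0.1],[-0.04,-0.9,0,0,0,-0.1],[0,-0.9,0,0,0,-0.1],[0,-0.9,0,0,0,-0.1],[0,0,0,0,0,0]]]'
python3 go.py .47 -.376 .035 89.2
```

```text
time_s: 9.9
tcp_pos: [0.4653, -0.379, 0.1671]
eef_rot: [-0.021, -3.129, -0.001]
force: [-0.6, 0.9, -1.4]
width: 0.0403
gripper_force: 51.0
tcp [ 0.4653 -0.379   0.1671] close ang 89.2 zaxis [-0.012  0.001 -1.   ] w 0.0403 gf 51.0 t 9.9 F [-0.6  0.9 -1.4] j [-0.75  0.4   1.53 -0.01  1.22 -2.3 ]
shift units [ 0.09  0.06 -2.64]
turn units [-0.01 -0.12 -0.01]
```

```bash
python3 -m pendant '[[[0.09,0.05,-0.5,0,-0.12,0],[0,0,-0.6,0,0,0],[0,0,-0.6,0,0,0],[0,0,-0.6,0,0,0],[0,0,-0.3,0,0,0],[0,0,0,0,0,0],[0,0,0,0,0,0]]]'
python3 -m pendant '[[[0,0,0,0,0,0],[0,0,0,0,0,0],[0,0,0,0,0,0]]]' 0.6
python3 -m pendant '[[[0,0,0.4,0,0,0],[0,0,0.8,0,0,0],[0,0,0.9,0,0,0],[0,0,0.8,0,0,0],[0,0,0.3,0,0,0],[0,0,0,0,0,0]]]'
python3 go.py .467 0 .15 90
```

```text
time_s: 10.6
tcp_pos: [0.4694, -0.3696, 0.037]
eef_rot: [-0.013, -3.139, -0.01]
force: [0.3, 0.5, -1.2]
width: 0.0404
gripper_force: 51.0
time_s: 10.9
tcp_pos: [0.4702, -0.3706, 0.0384]
eef_rot: [-0.014, -3.141, -0.006]
force: [0.6, 0.3, -0.8]
width: 0.0513
gripper_force: 0.0
time_s: 11.5
tcp_pos: [0.4712, -0.3717, 0.2013]
eef_rot: [0.014, 3.138, -0.0]
force: [0.2, 0.2, -0.4]
width: 0.0516
gripper_force: 0.0
tcp [ 0.4712 -0.3717  0.2013] close ang 89.5 zaxis [ 0.004 -0.    -1.   ] w 0.0516 gf 0.0 t 11.5 F [ 0.2  0.2 -0.4] j [-0.74  0.36  1.5   0.    1.28 -2.3 ]
shift units [-0.08  7.43 -1.03]
turn units [0.   0.04 0.09]
```

```bash
python3 -m pendant '[[[0,0.8,0,0,0,0.1],[0,0.9,0,0,0,0.1],[0,0.9,0,0,0,0.1],[0,0.9,0,0,0,0.1],[0,0.9,0,0,0,0.1],[0,0.9,0,0,0,0.1],[0,0.9,0,0,0,0.1],[-0.08,0.8,-0.4,0,0,0.1],[0,0.4,-0.6,0,0,0.1],[0,0,-0.4,0,0,0.1]]]' 0.7
cat > wm.py <<'E'
import sys
from h import *
# wrist measure: hue lo hi -> handle centre & angle at z
def wm(lo,hi,z,f):
    s=bot.observe();im=snap('wrist',f);hsv=cv2.cvtColor(im,cv2.COLOR_BGR2HSV)
    m=((hsv[...,0]>=lo)&(hsv[...,0]<=hi)&(hsv[...,1]>190)&(hsv[...,2]>60)).astype(np.uint8)
    m=cv2.morphologyEx(m,cv2.MORPH_CLOSE,np.ones((15,15)))
    for c in cv2.findContours(m,cv2.RETR_EXTERNAL,cv2.CHAIN_APPROX_NONE)[0]:
        if cv2.contourArea(c)<1000: continue
        P=np.array([onz('wrist',u,v,z,s)[:2] for u,v in c[:,0]])*1000
        r=cv2.minAreaRect(P.astype(np.float32));b=cv2.boxPoints(r);e=sorted([b[1]-b[0],b[2]-b[1]],key=np.linalg.norm)
        print('px',c[:,0].mean(0).round(),'ctr',np.round(r[0],1),'L %.0f W %.0f ang %.1f'%(np.linalg.norm(e[1]),np.linalg.norm(e[0]),np.degrees(np.arctan2(e[1][1],e[1][0]))%180))
if __name__=='__main__': wm(*map(float,sys.argv[1:4]),sys.argv[4])
E
python3 wm.py 4 19 0.02 w3.png
python3 go.py .467 0 .004 90
```

```text
time_s: 12.5
tcp_pos: [0.463, 0.0028, 0.1248]
eef_rot: [0.149, -3.132, -0.011]
force: [-0.9, -0.4, -0.1]
width: 0.0597
gripper_force: 0.0
px [271. 214.] ctr [464.7  -3. ] L 76 W 26 ang 6.5
tcp [0.4612 0.0019 0.1222] close ang 95.4 zaxis [-0.012  0.006 -1.   ] w 0.0597 gf 0.0 t 12.6 F [-1.4 -0.8 -1.8] j [-0.09  0.28  1.88  0.01  1.   -1.76]
shift units [ 0.12 -0.04 -2.36]
turn units [-0.07 -0.11 -0.95]
```

View pics/w3.png

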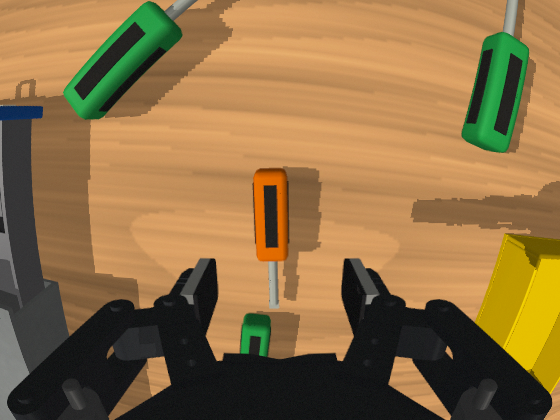

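Wrist view: the orange handle (271,214) is centred between the fingers, and its measured size of 76x26 mm matches the spec.

```bash
python3 -m pendant '[[[0.08,-0.09,-0.4,-0.07,-0.11,0.2],[0,0,-0.5,0,0,0],[0,0,-0.5,0,0,0],[0,0,-0.5,0,0,0],[0,0,-0.3,0,0,0],[0,0,-0.08,0,0,0],[0,0,0,0,0,0],[0,0,0,0,0,0]]]'
python3 -m pendant '[[[0,0,0,0,0,0],[0,0,0,0,0,0],[0,0,0,0,0,0],[0,0,0,0,0,0],[0,0,0,0,0,0],[0,0,0,0,0,0]]]' 0 50
python3 -m pendant '[[[0,0,0.5,0,0,0],[0,0,0.9,0,0,0],[0,0,0.9,0,0,0],[0,0,0.9,0,0,0],[0,0,0,0,0,0]]]'
python3 go.py .555 .345 .16 90
```

```text
time_s: 13.35
tcp_pos: [0.4699, -0.0048, 0.0136]
eef_rot: [-0.174, 3.128, -0.004]
force: [-0.2, -0.2, 0.2]
width: 0.0598
gripper_force: 0.0
time_s: 13.95
tcp_pos: [0.4701, -0.0046, 0.0141]
eef_rot: [-0.174, 3.127, -0.004]
force: [-0.0, 0.7, 5.1]
width: 0.0248
gripper_force: 49.3
time_s: 14.45
tcp_pos: [0.4741, -0.005, 0.1795]
eef_rot: [-0.174, 3.115, -0.007]
force: [1.8, 0.0, -1.6]
width: 0.0246
gripper_force: 49.8
tcp [ 0.4741 -0.005   0.1795] close ang 96.4 zaxis [ 0.022 -0.003 -1.   ] w 0.0246 gf 49.8 t 14.4 F [ 1.8  0.  -1.6] j [-0.1   0.21  1.8  -0.    1.11 -1.78]
shift units [ 1.62  7.   -0.39]
turn units [ 0.04  0.22 -1.11]
```

```bash
python3 -m pendant '[[[0.2,0.85,0,0.04,0.22,-0.14],[0.2,0.85,0,0,0,-0.14],[0.2,0.85,0,0,0,-0.14],[0.2,0.85,0,0,0,-0.14],[0.2,0.9,0,0,0,-0.14],[0.2,0.9,0,0,0,-0.14],[0.2,0.9,0,0,0,-0.14],[0.2,0.9,0,0,0,-0.14],[0,0,-0.2,0,0,0],[0,0,0,0,0,0]]]'
python3 go.py .555 .345 .045 90
```

```text
time_s: 15.45
tcp_pos: [0.5476, 0.3456, 0.1603]
eef_rot: [0.003, -3.124, -0.001]
force: [-1.4, -1.0, -1.4]
width: 0.0247
gripper_force: 49.9
tcp [0.5476 0.3456 0.1603] close ang 90.1 zaxis [-0.018  0.001 -1.   ] w 0.0247 gf 49.9 t 15.4 F [-1.4 -1.  -1.4] j [ 0.49  0.47  1.43  0.01  1.26 -1.08]
shift units [ 0.15 -0.01 -2.31]
turn units [-0.01 -0.18 -0.02]
```

```bash
python3 -m pendant '[[[0.15,0,-0.5,0,-0.18,0],[0,0,-0.6,0,0,0],[0,0,-0.6,0,0,0],[0,0,-0.6,0,0,0],[0,0,-0.1,0,0,0],[0,0,0,0,0,0],[0,0,0,0,0,0]]]'
python3 -m pendant '[[[0,0,0,0,0,0],[0,0,0,0,0,0],[0,0,0,0,0,0]]]' 0.5
python3 -m pendant '[[[0,0,0.5,0,0,0],[0,0,0.8,0,0,0],[0,0,0.9,0,0,0],[0,-0.3,0.4,0,0,0],[0,-0.9,0,0,0,0],[0,-0.9,0,0,0,0],[0,-0.9,0,0,0,0],[0,-0.9,0,0,0,0],[0,-0.9,0,0,0,0],[0,-0.9,0,0,0,0]]]' 0.7
python3 go.py .605 -.007 .12 90
python3 -c "
from m import *;im=snap('top','t4.png');measure(im)"
```

```text
time_s: 16.15
tcp_pos: [0.5579, 0.3451, 0.0445]
eef_rot: [0.002, 3.136, 0.007]
force: [0.1, 1.2, -0.8]
width: 0.0246
gripper_force: 49.9
time_s: 16.45
tcp_pos: [0.5577, 0.3459, 0.0445]
eef_rot: [0.001, 3.135, 0.008]
force: [-0.5, 0.1, 0.3]
width: 0.0425
gripper_force: 0.0
time_s: 17.45
tcp_pos: [0.5569, 0.0589, 0.1739]
eef_rot: [0.0, 3.136, 0.006]
force: [0.7, -0.6, -0.3]
width: 0.06
gripper_force: 0.0
tcp [0.5569 0.0589 0.1739] close ang 90.0 zaxis [ 0.006  0.004 -1.   ] w 0.0600 gf 0.0 t 17.4 F [ 0.7 -0.6 -0.3] j [ 0.03  0.33  1.62  0.    1.18 -1.54]
shift units [ 0.96 -1.32 -1.08]
turn units [-0.04  0.06  0.  ]
green [ 0.349 -0.137] L 0.105 W 0.038 ang 135 [348. 302.]
green [0.825 0.099] L 0.045 W 0.042 ang 85 [245.  92.]
dark [0.803 0.101] L 0.103 W 0.060 ang 176 [244. 102.]
```

View pics/t4.png

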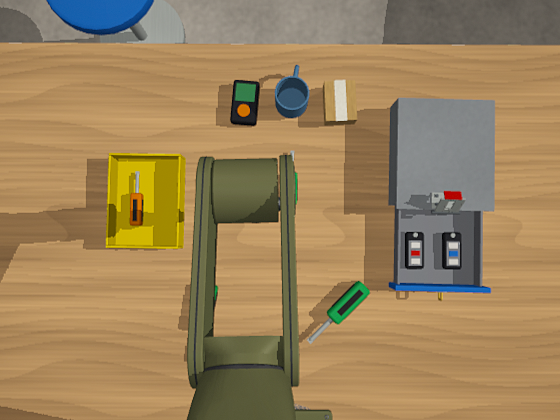

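Top view: the orange driver is in the bin (136,205) and both fobs lie in the drawer at (414,250) and (452,250). Next is the small green driver.

```bash
python3 -m pendant '[[[0.4,-0.6,-0.2,-0.04,0.06,0],[0.5,-0.7,-0.4,0,0,0],[0,0,-0.5,0,0,0],[0,0,0,0,0,0]]]'
python3 wm.py 50 80 0.02 w4.png
python3 go.py .605 -.007 .007 90
```

```text
time_s: 17.9
tcp_pos: [0.5999, -0.0053, 0.1153]
eef_rot: [-0.004, -3.134, -0.0]
force: [-1.3, 0.9, -0.1]
width: 0.0597
gripper_force: 0.0
px [276. 221.] ctr [603.9  -7.9] L 76 W 26 ang 179.0
tcp [ 0.6003 -0.0046  0.1168] close ang 89.9 zaxis [-0.006  0.    -1.   ] w 0.0598 gf 0.0 t 17.9 F [-0.2 -1.2 -0.5] j [-0.08  0.45  1.6  -0.    1.1  -1.65]
shift units [ 0.09 -0.05 -2.2 ]
turn units [-0.   -0.06  0.02]
```

```bash
python3 -m pendant '[[[0.06,-0.06,-0.4,0,-0.06,-0.1],[0,0,-0.5,0,0,0],[0,0,-0.5,0,0,0],[0,0,-0.5,0,0,0],[0,0,-0.25,0,0,0],[0,0,0,0,0,0],[0,0,0,0,0,0]]]'
python3 -m pendant '[[[0,0,0,0,0,0],[0,0,0,0,0,0],[0,0,0,0,0,0],[0,0,0,0,0,0],[0,0,0,0,0,0],[0,0,0,0,0,0]]]' 0 50
python3 -m pendant '[[[0,0,0.5,0,0,0],[0,0,0.9,0,0,0],[0,0,0.9,0,0,0],[0,0,0.9,0,0,0],[0,0,0,0,0,0]]]'
python3 go.py .555 .28 .17 90
```

```text
time_s: 18.65
tcp_pos: [0.6057, -0.0071, 0.0118]
eef_rot: [0.016, 3.136, -0.001]
force: [0.2, 0.2, 0.4]
width: 0.0598
gripper_force: 0.0
time_s: 19.25
tcp_pos: [0.6061, -0.0077, 0.0121]
eef_rot: [0.017, 3.135, -0.001]
force: [-0.4, 0.5, 5.3]
width: 0.0252
gripper_force: 50.3
time_s: 19.75
tcp_pos: [0.6098, -0.008, 0.1782]
eef_rot: [0.017, 3.123, -0.002]
force: [0.7, 0.1, -0.1]
width: 0.0246
gripper_force: 49.5
tcp [ 0.6098 -0.008   0.1782] close ang 89.4 zaxis [ 0.019 -0.002 -1.   ] w 0.0246 gf 49.5 t 19.8 F [ 0.7  0.1 -0.1] j [-0.08  0.39  1.52  0.    1.21 -1.64]
shift units [-1.1   5.76 -0.16]
turn units [0.01 0.19 0.11]
```

```bash
python3 -m pendant '[[[-0.15,0.8,0,0,0.19,0.1],[-0.16,0.85,0,0,0,0],[-0.16,0.85,0,0,0,0],[-0.16,0.85,0,0,0,0],[-0.16,0.85,0,0,0,0],[-0.16,0.85,0,0,0,0],[-0.15,0.7,0,0,0,0],[0,0,0,0,0,0]]]'
python3 go.py .555 .278 .045 90
```

```text
time_s: 20.55
tcp_pos: [0.5481, 0.2843, 0.1696]
eef_rot: [0.006, -3.125, -0.002]
force: [-0.5, -0.4, -1.8]
width: 0.0244
gripper_force: 49.6
tcp [0.5481 0.2843 0.1696] close ang 90.2 zaxis [-0.016  0.001 -1.   ] w 0.0244 gf 49.6 t 20.6 F [-0.5 -0.4 -1.8] j [ 0.41  0.42  1.49  0.01  1.25 -1.17]
shift units [ 0.14 -0.13 -2.49]
turn units [-0.01 -0.16 -0.04]
```

```bash
python3 -m pendant '[[[0.14,-0.1,-0.5,0,-0.16,0],[0,0,-0.6,0,0,0],[0,0,-0.6,0,0,0],[0,0,-0.6,0,0,0],[0,0,-0.2,0,0,0],[0,0,0,0,0,0],[0,0,0,0,0,0]]]'
python3 -m pendant '[[[0,0,0,0,0,0],[0,0,0,0,0,0],[0,0,0,0,0,0]]]' 0.5
python3 -m pendant '[[[0,0,0.5,0,0,0],[0,0,0.8,0,0,0],[0,0,0.9,0,0,0],[0,-0.3,0.4,0,0,0],[-0.2,-0.8,0,0,0,0],[-0.2,-0.8,0,0,0,0],[-0.2,-0.8,0,0,0,0],[-0.2,-0.8,0,0,0,0],[-0.2,-0.8,0,0,0,0],[-0.2,-0.8,0,0,0,0]]]'
python3 go.py .34 -.255 .15 90
```

```text
time_s: 21.25
tcp_pos: [0.5577, 0.2748, 0.0462]
eef_rot: [0.002, 3.139, -0.0]
force: [0.2, -0.2, -0.4]
width: 0.0248
gripper_force: 49.6
time_s: 21.55
tcp_pos: [0.5588, 0.2794, 0.0478]
eef_rot: [0.003, 3.135, 0.012]
force: [-0.9, 10.0, -4.3]
width: 0.0431
gripper_force: 4.3
time_s: 22.55
tcp_pos: [0.4975, 0.0184, 0.1778]
eef_rot: [0.0, 3.136, -0.001]
force: [0.1, -0.6, 0.9]
width: 0.0424
gripper_force: 0.0
tcp [0.4975 0.0184 0.1778] close ang 90.0 zaxis [ 0.006 -0.001 -1.   ] w 0.0424 gf 0.0 t 22.6 F [ 0.1 -0.6  0.9] j [-0.05  0.25  1.74 -0.    1.14 -1.62]
shift units [-3.15 -5.47 -0.56]
turn units [0.01 0.06 0.  ]
```

```bash
python3 -m pendant '[[[-0.1,-0.8,0,0,0,0],[-0.2,-0.8,0,0,0,0],[-0.4,-0.8,0,0,0,0],[-0.4,-0.8,0,0,0,0],[-0.5,-0.8,0,0,0,0],[-0.5,-0.8,0,0,0,0],[-0.5,-0.6,0,0,0,0],[-0.5,0,-0.2,0,0,0],[0,0,-0.3,0,0,0],[0,0,0,0,0,0]]]' 0
python3 go.py .34 -.255 .04 90
python3 -c "
from m import *;im=snap('top','t5.png');measure(im)
snap('side','s5.png')"
```

```text
time_s: 23.55
tcp_pos: [0.3409, -0.2502, 0.1511]
eef_rot: [0.004, 3.14, -0.001]
force: [0.1, 0.5, -0.6]
width: -0.0002
gripper_force: 0.0
tcp [ 0.3409 -0.2502  0.1511] close ang 89.9 zaxis [ 0.002 -0.001 -1.   ] w -0.0002 gf 0.0 t 23.6 F [ 0.1  0.5 -0.6] j [-0.73  0.18  1.92  0.    1.04 -2.3 ]
shift units [-0.02 -0.1  -2.22]
turn units [0.01 0.02 0.03]
green [0.334 0.185] L 0.108 W 0.038 ang 170 [205. 308.]
green [ 0.349 -0.137] L 0.105 W 0.038 ang 135 [348. 302.]
green [0.825 0.1  ] L 0.045 W 0.041 ang 85 [245.  92.]
dark [0.803 0.101] L 0.103 W 0.060 ang 176 [245. 102.]
```

View pics/s5.png

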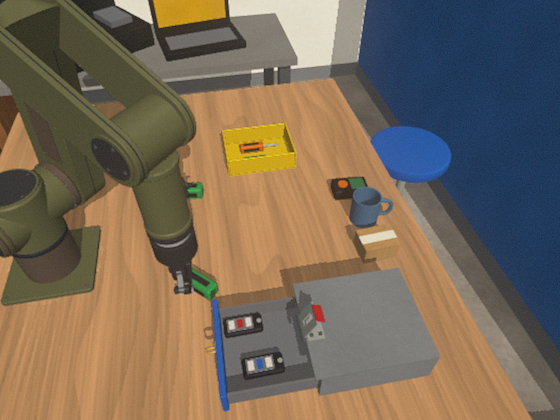

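Side view: both fobs are in the drawer at (243,323) and (263,363), and the orange driver is in the bin. Descending in front of the panel's left part. I'll check driver2 in the bin by mask as I go.

```bash
python3 -m pendant '[[[0,-0.1,-0.5,0,0,0],[0,0,-0.6,0,0,0],[0,0,-0.6,0,0,0],[0,0,-0.5,0,0,0],[0,0,0,0,0,0]]]'
python3 -c "
from m import *
im=cv2.imread('pics/t5.png')[150:252,100:188];h=cv2.cvtColor(im,cv2.COLOR_BGR2HSV);m=(h[...,0]>50)&(h[...,0]<80)&(h[...,1]>120);ys,xs=np.where(m);print(m.sum(),xs.mean()+100,ys.mean()+150)
"
python3 go.py .53 -.255 .04 90
```

```text
time_s: 24.15
tcp_pos: [0.3419, -0.2541, 0.0393]
eef_rot: [0.001, -3.14, -0.003]
force: [-0.4, 0.6, 0.3]
width: 0.0001
gripper_force: 0.0
283 166.68904593639576 207.4558303886926
tcp [ 0.3419 -0.2541  0.0393] close ang 90.0 zaxis [-0.001  0.002 -1.   ] w 0.0001 gf 0.0 t 24.1 F [-0.4  0.6  0.3] j [-0.74  0.37  2.05  0.    0.72 -2.31]
shift units [ 3.76 -0.02  0.01]
turn units [-0.02 -0.01 -0.01]
```

```bash
python3 -m pendant '[[[0.3,0,0,0,0,0],[0.2,0,0,0,0,0],[0.2,0,0,0,0,0],[0.3,0,0,0,0,0],[0.3,0,0,0,0,0],[0.3,0,0,0,0,0],[0.3,0,0,0,0,0],[0.3,0,0,0,0,0],[0.3,0,0,0,0,0],[0.3,0,0,0,0,0]]]'
python3 -m pendant '[[[0.2,0,0,0,0,0],[0.2,0,0,0,0,0],[0.1,0,0,0,0,0],[0.1,0,0,0,0,0],[0,0,0,0,0,0]]]'
python3 go.py .53 -.255 .04 90
```

```text
time_s: 25.15
tcp_pos: [0.4832, -0.2551, 0.0404]
eef_rot: [0.001, 3.141, -0.001]
force: [-1.3, -2.1, 0.9]
width: 0.0004
gripper_force: 1.0
time_s: 25.65
tcp_pos: [0.5129, -0.2551, 0.0407]
eef_rot: [0.001, 3.139, -0.001]
force: [0.2, 0.1, -0.2]
width: -0.0001
gripper_force: 0.0
tcp [ 0.5129 -0.2551  0.0407] close ang 90.0 zaxis [ 0.003 -0.001 -1.   ] w -0.0001 gf 0.0 t 25.6 F [ 0.2  0.1 -0.2] j [-0.54  0.51  1.74  0.    0.89 -2.11]
shift units [ 0.34  0.   -0.01]
turn units [0.01 0.03 0.01]
```

```bash
python3 -m pendant '[[[0.1,0,0,0,0,0],[0.1,0,0,0,0,0],[0.1,0,0,0,0,0],[0.1,0,0,0,0,0],[0,0,0,0,0,0]]]'
python3 -m pendant '[[[0.08,0,0,0,0,0],[0.08,0,0,0,0,0],[0,0,0,0,0,0]]]'
python3 -c "
from m import *;snap('side','s6.png');im=snap('top','t6.png')
cv2.imwrite('pics/c6.png',cv2.resize(im[170:310,370:510],None,fx=4,fy=4,interpolation=cv2.INTER_CUBIC))"
```

```text
time_s: 26.15
tcp_pos: [0.5334, -0.2553, 0.0407]
eef_rot: [0.001, 3.138, -0.001]
force: [0.1, -0.1, -0.7]
width: 0.0005
gripper_force: 0.0
time_s: 26.45
tcp_pos: [0.5409, -0.2552, 0.0407]
eef_rot: [0.001, 3.139, -0.001]
force: [0.1, 0.6, -0.2]
width: -0.0
gripper_force: 0.0
```

View pics/s6.png

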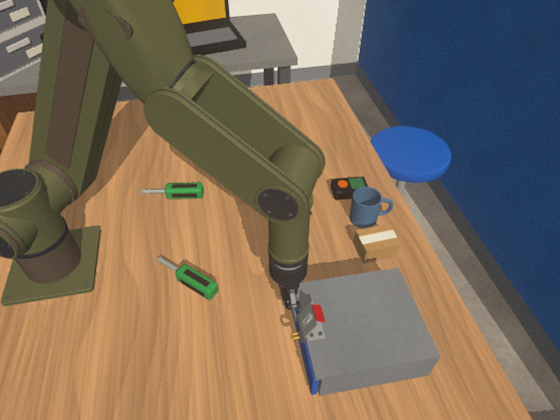

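Side view: the drawer is almost shut, with the panel close to the cabinet at (305,340). Keep pushing until contact shows in the force.

```bash
for i in 1; do python3 -m pendant '[[[0.06,0,0,0,0,0],[0.06,0,0,0,0,0],[0,0,0,0,0,0]]]'; done
python3 -m pendant '[[[0.06,0,0,0,0,0],[0.06,0,0,0,0,0],[0,0,0,0,0,0]]]'
```

```text
time_s: 26.85
tcp_pos: [0.5424, -0.2542, 0.0399]
eef_rot: [-0.001, -3.136, -0.002]
force: [-8.3, -1.3, 3.2]
width: 0.0
gripper_force: 0.0
time_s: 27.15
tcp_pos: [0.5421, -0.2531, 0.0392]
eef_rot: [0.0, -3.125, -0.007]
force: [-20.6, -1.3, 8.7]
width: -0.0003
gripper_force: 0.0
```

```bash
python3 -m pendant '[[[-0.5,0,0,0,0,0],[0,0,0.8,0,0,0],[0,0,0.9,0,0,0],[0,0,0.9,0,0,0],[0,0,0.8,0,0,0],[0,0,0,0,0,0]]]'
python3 -c "
from m import *;im=snap('top','t7.png');hs=cv2.cvtColor(im,cv2.COLOR_BGR2HSV)
im2=snap('side','s7.png')
def lip(im,x0):
    h=cv2.cvtColor(im,cv2.COLOR_BGR2HSV);m=((h[...,0]<6)|(h[...,0]>174))&(h[...,1]>150)&(h[...,2]>90);m[:,:x0]=0;m[:150]=0
    c=max(cv2.findContours(m.astype(np.uint8),0,2)[0],key=cv2.contourArea);print(cv2.contourArea(c),cv2.boundingRect(c));return cv2.minAreaRect(c)[0]
a=lip(im,400);b=lip(im2,280)
(o1,d1),(o2,d2)=ray('top',*a),ray('side',*b)
t=np.linalg.lstsq(np.c_[d1,-d2],o2-o1,rcond=None)[0];print(o1+d1*t[0],o2+d2*t[1])
cv2.imwrite('pics/c7.png',cv2.resize(np.hstack([im[180:300,380:500],im2[270:390,270:390]]),None,fx=3.3,fy=3.3,interpolation=cv2.INTER_CUBIC))"
python3 go.py .625 -.314 .2 90
```

```text
time_s: 27.75
tcp_pos: [0.5311, -0.2572, 0.2177]
eef_rot: [0.001, 3.128, -0.011]
force: [1.0, -0.7, 0.1]
width: 0.0001
gripper_force: 0.0
18.5 (444, 191, 11, 4)
111.5 (312, 305, 13, 17)
[ 0.58903156 -0.33433352  0.12171332] [ 0.58390038 -0.33355691  0.12103629]
tcp [ 0.5278 -0.2554  0.212 ] close ang 90.0 zaxis [ 0.005 -0.002 -1.   ] w 0.0001 gf 0.0 t 27.9 F [-0.2  0.5 -0.6] j [-0.52  0.33  1.51  0.    1.29 -2.09]
shift units [ 1.94 -1.17 -0.24]
turn units [0.02 0.05 0.01]
```

View pics/c7.png

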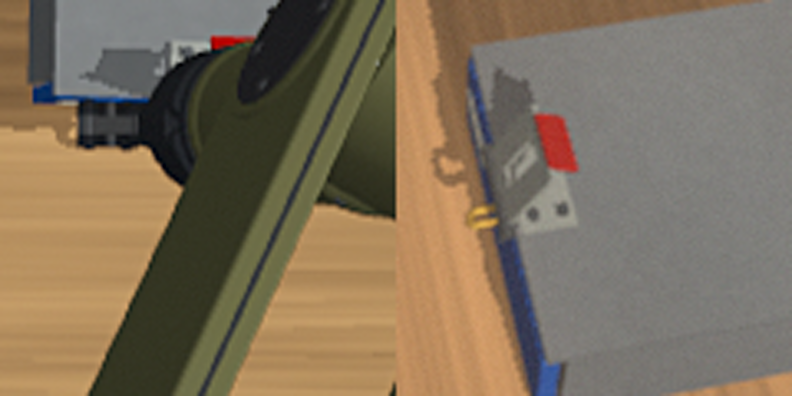

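Crops: the drawer is shut (blue panel flush), the hasp leans back with its red lip at about (0.586,-0.334,0.122), and the hinge plate is on the cabinet top. I'll bring the shut fingers behind the lip, offset +y from the staple.

```bash
python3 -m pendant '[[[0.5,0,0,0,0.05,0],[0.5,0,0,0,0,0],[0.5,0,0,0,0,0],[0.55,-0.3,0,0,0,0],[0,-0.85,0,0,0,0],[0,0,-0.4,0,0,0],[0,0,-0.6,0,0,0],[0,0,-0.6,0,0,0],[0,0,-0.4,0,0,0],[0,0,0,0,0,0]]]'
python3 go.py .625 -.314 .108 90
```

```text
time_s: 28.85
tcp_pos: [0.6255, -0.3103, 0.1039]
eef_rot: [-0.001, -3.127, -0.009]
force: [-1.0, -0.5, 0.4]
width: -0.0001
gripper_force: 0.0
tcp [ 0.6255 -0.3103  0.1039] close ang 89.9 zaxis [-0.014  0.006 -1.   ] w -0.0001 gf 0.0 t 28.9 F [-1.  -0.5  0.4] j [-0.52  0.58  1.37 -0.    1.2  -2.09]
shift units [-0.01 -0.07  0.08]
turn units [-0.06 -0.14  0.01]
```

```bash
python3 -m pendant '[[[-0.2,-0.07,0.12,-0.06,-0.14,0],[-0.25,0,0,0,0,0],[-0.25,0,0,0,0,0],[-0.25,0,0,0,0,0],[-0.25,0,0,0,0,0],[-0.25,0,0,0,0,0],[-0.25,0,0,0,0,0],[0,0,0,0,0,0]]]'
python3 go.py .51 -.314 .112 90
python3 -c "
from m import *;im2=snap('side','s8.png');w=snap('wrist','w8.png')
cv2.imwrite('pics/c8.png',np.hstack([cv2.resize(im2[250:390,240:380],(400,400)),cv2.resize(w,(400,400))]))"
```

```text
time_s: 29.65
tcp_pos: [0.5412, -0.3153, 0.116]
eef_rot: [0.003, 3.135, -0.007]
force: [0.6, -0.9, -0.0]
width: 0.0003
gripper_force: 0.0
tcp [ 0.5412 -0.3153  0.116 ] close ang 89.9 zaxis [ 0.007 -0.005 -1.   ] w 0.0003 gf 0.0 t 29.6 F [ 0.6 -0.9 -0. ] j [-0.59  0.47  1.55 -0.    1.11 -2.16]
shift units [-0.62  0.03 -0.08]
turn units [0.05 0.07 0.02]
```

View pics/c8.png

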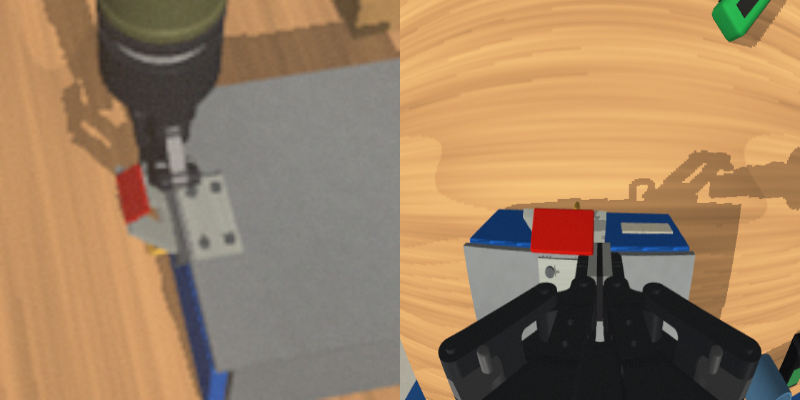

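Crops: the hasp is past vertical with the red lip now facing up and forward. The finger pushes on its +y edge, clear of the staple. Continuing forward, then down.

```bash
python3 -m pendant '[[[-0.25,0.03,-0.05,0.05,0.07,0],[-0.25,0,-0.1,0,0,0],[-0.08,0,-0.1,0,0,0],[0,0,-0.15,0,0,0],[0,0,-0.2,0,0,0],[0,0,-0.2,0,0,0],[0,0,-0.2,0,0,0],[0,0,0,0,0,0]]]'
python3 -m pendant '[[[0,0,-0.15,0,0,0],[0,0,-0.15,0,0,0],[0,0,-0.1,0,0,0],[0,0,0,0,0,0]]]'
python3 -c "
from m import *;im2=snap('side','s9.png');w=snap('wrist','w9.png')
cv2.imwrite('pics/c9.png',np.hstack([cv2.resize(im2[250:390,240:380],(400,400)),cv2.resize(w,(400,400))]))"
```

```text
time_s: 30.55
tcp_pos: [0.5143, -0.3137, 0.0644]
eef_rot: [0.001, 3.142, 0.001]
force: [-0.5, -0.2, -0.7]
width: 0.0002
gripper_force: 0.0
time_s: 30.95
tcp_pos: [0.5172, -0.315, 0.0466]
eef_rot: [0.002, 3.135, -0.003]
force: [2.6, 1.2, 2.9]
width: 0.0001
gripper_force: 1.8
```

View pics/c9.png

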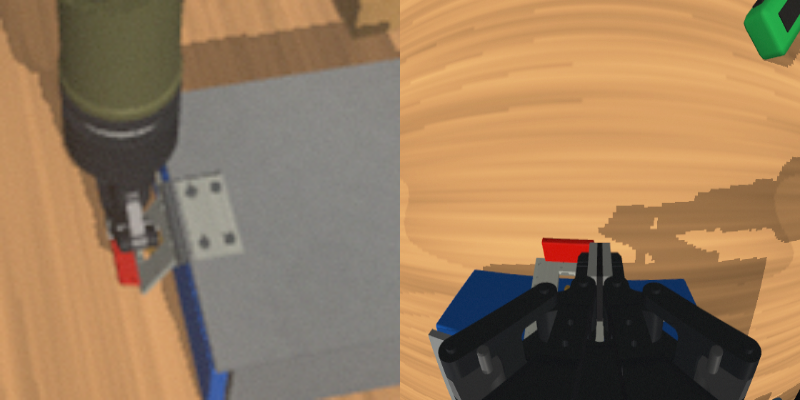

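Crops: the hasp is well down, lip at (125,265), at about 30-40° from closed, with the finger in its corner. Next I'll go over to the front side and push the lip end in.

```bash
python3 -m pendant '[[[0,0,0.5,0,0,0],[0,0,0.5,0,0,0],[-0.5,0,0,0,0,0],[-0.6,0,0,0,0,0],[0,0,-0.5,0,0,0],[0,0,-0.5,0,0,0],[0,0,-0.3,0,0,0],[0,0,0,0,0,0]]]'
python3 go.py .52 -.314 .03 90
```

```text
time_s: 31.85
tcp_pos: [0.4577, -0.313, 0.0293]
eef_rot: [-0.001, -3.139, -0.004]
force: [-0.5, -0.5, 1.2]
width: 0.0002
gripper_force: 0.0
tcp [ 0.4577 -0.313   0.0293] close ang 90.0 zaxis [-0.002  0.002 -1.   ] w 0.0002 gf 0.0 t 31.9 F [-0.5 -0.5  1.2] j [-0.68  0.51  1.79  0.    0.85 -2.25]
shift units [ 1.25 -0.02  0.01]
turn units [-0.02 -0.02  0.01]
```

```bash
python3 -m pendant '[[[0.25,-0.02,0,0,0,0],[0.25,0,-0.05,0,0,0],[0.2,0,0,0,0,0],[0.2,0,0,0,0,0],[0.15,0,0,0,0,0],[0.1,0,0,0,0,0],[0,0,0,0,0,0]]]'
python3 -m pendant '[[[0.06,0,0,0,0,0],[0.06,0,0,0,0,0],[0,0,0,0,0,0]]]'
python3 -m pendant '[[[0.06,0,0,0,0,0],[0.06,0,0,0,0,0],[0,0,0,0,0,0]]]'
```

```text
time_s: 32.55
tcp_pos: [0.5196, -0.3159, 0.0295]
eef_rot: [0.0, 3.136, -0.004]
force: [0.3, 0.9, 0.4]
width: 0.0002
gripper_force: 0.0
time_s: 32.85
tcp_pos: [0.5217, -0.3155, 0.0289]
eef_rot: [-0.0, -3.141, 0.001]
force: [-5.3, -1.8, 2.1]
width: -0.0001
gripper_force: 2.9
time_s: 33.15
tcp_pos: [0.5228, -0.3152, 0.0285]
eef_rot: [0.001, -3.132, -0.001]
force: [-15.8, -3.4, 7.0]
width: -0.0001
gripper_force: 7.9
```

```bash
python3 -m pendant '[[[-0.3,0,0,0,0,0],[-0.8,0,0,0,0,0],[-0.8,0,0,0,0,0],[0,0.3,0.8,0,0,0],[0,0.9,0.8,0,0,0],[0,0.9,0.8,0,0,0],[0,0.9,0.5,0,0,0],[0,0.9,0,0,0,0],[0,0.9,0,0,0,0],[0,0,0,0,0,0]]]'
python3 -c "
from m import *;im2=snap('side','s10.png');t=snap('top','t10.png');print(bot.observe()['tcp_pos'])
cv2.imwrite('pics/c10.png',np.hstack([cv2.resize(im2[270:390,260:380],(400,400),interpolation=cv2.INTER_CUBIC),cv2.resize(t[180:240,410:470],(400,400),interpolation=cv2.INTER_CUBIC)]))"
```

```text
time_s: 34.15
tcp_pos: [0.4341, -0.0873, 0.1604]
eef_rot: [-0.006, 3.137, 0.002]
force: [-0.1, 0.1, 0.0]
width: 0.0
gripper_force: 0.0
[ 0.43541015 -0.09126765  0.16035294]
```

View pics/c10.png

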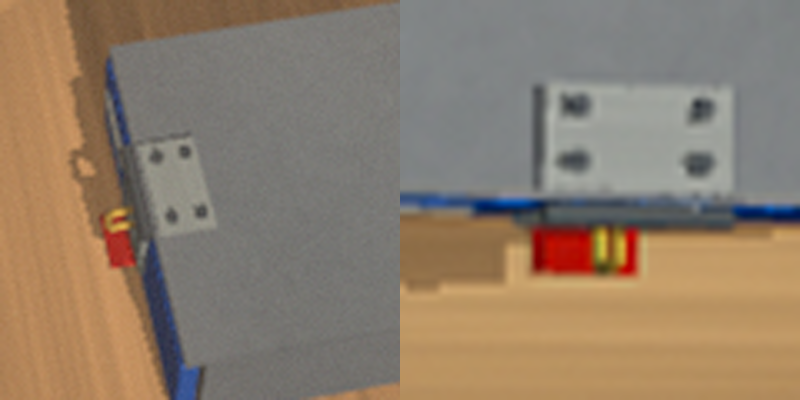

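View pics/t10.png

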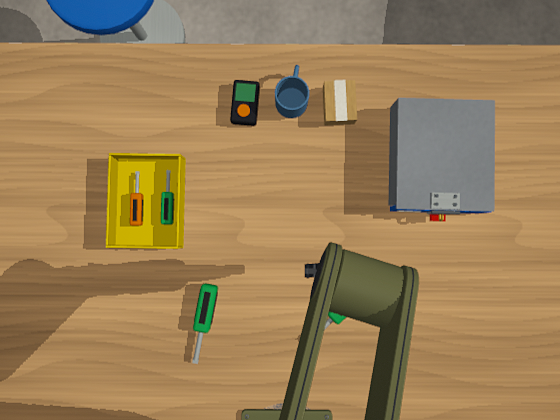

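```bash
python3 -c "
from h import *
t=cv2.imread('pics/t10.png');h=cv2.cvtColor(t,cv2.COLOR_BGR2HSV)
m=((h[...,0]<6)|(h[...,0]>174))&(h[...,1]>150)&(h[...,2]>90);m[:,:400]=0;ys,xs=np.where(m[:,:470]);print(xs.min(),xs.max(),ys.min(),ys.max())
f=lambda n,u,v,z:print(n,onz('top',u,v,z).round(4))
f('lip end',437.8,ys.max()+.8,.033);f('staple',441.2,221,.057);f('hasp outer top',440,180+228*.15,.087);f('panel top front L',412,180+212*.15,.078)
"
```

```text
430 445 214 220
lip end [ 0.5324 -0.3377  0.033 ]
staple [ 0.5313 -0.3378  0.057 ]
hasp outer top [ 0.5451 -0.326   0.087 ]
panel top front L [ 0.5502 -0.2684  0.078 ]
```

Top view: both drivers are in the bin at (136,208) and (167,208), and the big decoy at (205,308) is untouched. The drawer is shut and the hasp is down with the staple through its slot, above the flat lip at (438,217). The lip end measures x=0.532 against about 0.531 expected when closed.

```bash
python3 -c "
from bench import job;print(job.finish_job())"
```

```text
the job is handed in; nothing more can be done
None
```

The job is handed in: both fobs on the bench (red and blue) are in the shut drawer, the hasp is down over the staple, and the orange and small green screwdrivers are in the yellow bin; the final pictures show this, though handing in returned no verdict.

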